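# Lock the stop screw with its bar-handled jam nut

### The arm

A 6-joint arm with a two-finger parallel gripper is mounted at the origin on the work surface. World frame = base frame: x ahead of the robot, y to its left, z up, the work surface at z = 0. Lengths are in m, angles in rad, forces in N, time in s.
With the tool pointing down it reaches from about 0.35 to 0.775 m from the base axis. Payload 5.5 kg.
Tool frame: the origin (TCP) lies between the finger pads; the fingertips stand 25 mm ahead of it and the grasp point (between the pads) lies 6 mm ahead of it (bot.tip_extent is the distance from the TCP to the fingertips, in m); y points along the fingers, x is the direction in which the jaws open and shut, and the axes are right-handed (so a half turn about y gives the same grasp; the last joint's range is limited). The gripper opens to 85 mm and grips with 20 to 120 N. Pads are 22 mm wide; open, the fingers measure 114 mm over their backs; the gripper's body (76 mm by 85 mm) begins 54 mm behind the grasp point. The pads swing forward as they close: fully open they stand 13 mm farther back than shut.
Start: joints at [1.14, 0.313, 0.046, 1.304, 0, 1.431], TCP at [0.165, 0.551, 0.256] pointing down, gripper open.
Joint ranges: [-2.76, 2.76], [-0.86, 1.69], [-1.03, 1.26], [-2.2, 2.34], [-1.47, 1.5], [-3.14, 3.14]. Speed limits (rad/s): [2.57, 2.57, 3.14, 3.14, 3.14, 3.14].

### API

Orientations are given as a unit quaternion [w, x, y, z].
In Python, from workcell import get_state, optics, job_done, bot gives the robot as it stands.
- The arm moves only by the tool drive_tool, never from a script. Its argument "deltas" is a list of rows, each an object with "claw": the opening, from -1 (shut) to 1 (fully open), so that 0 is half open; "linear": the shift along the tool's x, y, z each as a share of 1000 mm, from -1 to 1, a list of three; "twist": the turn, a rotation vector about the tool's x, y, z each as a share of 180 degrees, from -1 to 1, a list of three. In form: [{"claw": claw, "linear": [x, y, z], "twist": [ax, ay, az]}, ...]. A call has 1 to 8 rows; each row is the pose to reach, as a shift and turn from the pose commanded when the call began, along the tool's axes at that moment, turning the shorter way round; what a row does not reach only later rows make up. A row lasts 1/8 s, in which the tool goes at most 62.5 mm and 10.7 degrees, less where a joint would pass 70% of its speed; a pose out of reach is approached as far as the arm can. A call with a number of a shift or a turn outside -1 to 1 is refused whole. A call with a gripper value outside its range is refused whole. The fingers move at their own pace and stop on an object; "force" is the grip in N (left out, the last holds). Time passes only in rows, so rows that repeat a pose let the fingers close. It gives the time, the measured TCP pose, the force and the opening at its end, in the units of the state.
- get_state(): the state, without advancing time (a new reading comes with each control period).
- optics.camera(name): name is "scene" or "top" or "wrist"; returns the picture (480x640x3 uint8, red, green, blue); there is no depth.
- optics.get_calibration(name): a dict with "fovy" (degrees; the focal length in pixels is half the picture's height over the tangent of half this angle, whatever the lens; pixels are square), "cx", "cy" (the principal point, pixels), "R" (3x3) and "t" (3): a world point X has camera coordinates R X + t; the wrist camera has in their place "hand_eye" (4x4, takes a point from camera to tool coordinates, whose origin is the TCP and whose axes are the tool frame's). Camera axes: x right, y down, z forward; pixel columns grow to the right and rows downward; lengths in m; the calibration is good to about 2 mm. The wrist camera is an equidistant fisheye: a pixel r from the principal point sees the ray r / f radians off the axis. A picture is of the moment at which its call begins: read the wrist's pose just before it. get_calibration takes no time and is no camera call.
- job_done(): hands the job in, once; it reports no verdict.
The state is a dict: "clock": time; "qpos": joint angles; "joint_velocities": joint speeds; "joint_efforts": joint torques, N m; "eef_pos": TCP position; "ee_rot": TCP orientation; "ft_force": force on the tool from outside, world axes, zero at the start; "ft_torque": the same for the moment, N m; "opening": finger opening in m.
Only numpy, scipy, OpenCV 4.12 (cv2) and the standard library are available. Lean on these libraries where they do the work, as an engineer would, in place of code of your own. Each camera call takes 0.05 s, during which the arm holds its last target. There are 200 camera calls.

### The job

Lock the stop screw without losing its setting: take the larger open-ended spanner from the rack, push its jaw fully home on the lower hex nut with the handle lying on the fixture's rest beside the upright stop, so that the stop holds the nut, then turn the bar-handled jam nut above it clockwise until it is fully tight. Leave the spanner lying on the nut, and do not disturb the smaller spanner, the tin or the bolt bin.

Things in the scene. Friction and masses are not known exactly. Their poses are not given: they have to be found in the camera images.
- seat (a point): Where the spanner's jaw centre belongs (mid thickness): on the screw axis of the fixed grey fixture, 42 mm above the bench. Fixture axes: z up, x from handle rest to screw. Base plate 12 mm thick, 84 mm wide, from 172 mm behind to 52 mm ahead of the axis. A boss of radius 32 mm, flat top 36 mm above the bench, carries the hex nut and the spanner's head.
- rest (a point): Top of the handle rest, 160 mm behind the screw axis, 36 mm above the bench, level with the boss; 20 mm long; same axes. On its +y side a stop 20 mm long and 29 mm high, inner face at y = +16 mm; the handle lies beside it (4 mm to spare) and bears on it when the jam nut turns clockwise. Fingers on the handle cannot pass the stop: 118 mm is free between it and the boss, 24 mm of air below.
- lower (a joint): Turn of the lower hex nut (36 mm across flats, 36 to 58 mm above the bench), rad, clockwise from above positive, start within 0.06 of 0. At 0 two flats are parallel to the fixture's x, so the spanner slides on along +x. It turns easily (0.1 N m), does not rise, and the jam nut drags it round unless it is held. Its setting is kept while within 0.35 of 0.
- jam (a joint): Turn of the jam nut relative to the lower nut, rad, clockwise from above positive. It touches the lower nut, drags at 0.35 N m and stays where it is left. Starts between 0 and 0.3; fully tight at a hard stop at 1.25, where its bar points about along the spanner's handle (exactly along the fixture's x if the lower nut is at 0).
- bar (a point): Middle of the jam nut's straight cross bar, on the screw axis, 81 mm above the bench; x along the bar, z up. Bar 76 mm long, 14 mm thick, 22 mm high (70 to 92 mm above the bench; the 12 mm screw end shows 5 mm above it), on a round hub of radius 17 mm from 58 to 70 mm.
- spanner_mid (a point): Larger spanner, plain steel, 0.45 kg, 12 mm thick, 195 mm long, both faces alike: point in its 24 mm wide handle, 85 mm behind the jaw centre. x along the handle to the jaw, y across, z normal to the flat faces. Starts on edge in the rack (faces upright), this point midway between the uprights, 38 mm up. Centre of mass 70 mm behind the jaw centre; handle end 170 mm behind.
- spanner_jaw (a point): Centre of the larger spanner's open jaw, mid thickness, same axes. Jaw 38 mm wide between parallel faces, open towards +x, tips slightly flared; back wall 22 mm behind this point. Head 64 mm wide, from 36 mm behind to 25 mm ahead of this point.
- rack: Fixed blue rack, origin at its centre at bench level, x towards the jaws. Base 100 x 150 x 6 mm; two upright plates 10 mm thick, 37 mm ahead of and behind the origin, 40 mm high, with slots 14 mm wide and deep at y = +50 and -50 mm (which spanner is in which varies). 64 mm of handle is free between the plates. The bench between rack and fixture is clear.
- small_mid (a point): The smaller spanner (jaw 24 mm, head 48 mm wide, about 165 mm long, too small for the nut), in the rack's other slot: point in its handle, 85 mm behind its jaw centre. Leave it alone.
- tin: Round tin, 66 mm across, 85 mm high, origin under its centre. Leave it alone.
- bin: Grey open bin of bolts, 100 x 75 x 50 mm, origin under its centre. Leave it alone.

How it is judged:
By the outcome, as a careful person would: the job done as asked, in the order asked, and still so for the second after the job is handed in, with the robot touching nothing.
It also fails if it takes over 58 s, if anything falls off the work surface, if the arm or the gripper's body presses on something with over 40 N, if the wrist force passes 120 N, or if a joint passes its speed limit or range.

## Working session

There is one attempt and no reset: what is moved stays moved. The work goes in short steps, Python scripts to look and compute and a tool call to move; the robot and the scene stay as the last step left them, time stands still between calls to the robot, and variables do not carry over. Pictures are saved under pics/ and viewed, about 8 in all and at most 12, crops included, and the job is handed in when it is done.

Besides the shell and the picture viewer there is one more tool, called after "Request:" as name(argument=value, ...) on one line, values as JSON. drive_tool: Moves the arm, as the interface text tells. Shift numbers are shares of 1000 mm and turn numbers shares of 180 degrees, none past 1 either way. Its arguments: {"type":"object","properties":{"deltas":{"type":"array","items":{"type":"object","properties":{"claw":{"type":"number"},"linear":{"type":"array","items":{"type":"number","minimum":-1,"maximum":1}},"twist":{"type":"array","items":{"type":"number","minimum":-1,"maximum":1}}}}},"force":{"type":"number"}},"required":["deltas"]}

```bash
mkdir -p pics; ls
python3 - <<'E'
from workcell import get_state, optics, bot
import cv2,numpy as np
s=get_state();print(s)
for n in("scene","top","wrist"):
    print(n,optics.get_calibration(n))
a=optics.camera("top");b=optics.camera("scene")
cv2.imwrite("pics/top0.png",a[...,::-1]);cv2.imwrite("pics/scene0.png",b[...,::-1])
E
```

```text
pics
{'clock': 0.0, 'qpos': array([1.14041337e+00, 3.14033131e-01, 4.49573542e-02, 1.30358379e+00,
       1.86380819e-05, 1.43117054e+00]), 'joint_velocities': array([ 0.00152891,  0.00064196, -0.0016283 , -0.00082619, -0.00119353,
       -0.00055787]), 'joint_efforts': array([-4.97153051e-04, -4.80630040e+01,  2.98533493e+01,  1.95390685e-02,
       -3.30173043e-04,  4.21242945e-06]), 'eef_pos': array([0.16466104, 0.55043071, 0.25538136]), 'ee_rot': array([-0.56684857,  0.56746911,  0.42171071, -0.42287301]), 'ft_force': array([ 0.00766889, -0.37230211,  0.38986672]), 'ft_torque': array([-0.01475945,  0.01020443,  0.00588063]), 'opening': 0.08552531543510776}
scene {'fovy': 51.55290857000025, 'cx': 318.4731091981104, 'cy': 239.89671137199716, 'R': array([[-0.74202741,  0.67025963,  0.01213868],
       [ 0.35671262,  0.41010908, -0.83938469],
       [-0.56758385, -0.61851642, -0.54340225]]), 't': array([ 0.47491631, -0.11844456,  1.21366997])}
top {'fovy': 49.95767744919734, 'cx': 316.72135489902337, 'cy': 237.67352611417553, 'R': array([[-0.02769551, -0.99959083, -0.00715033],
       [-0.99758378,  0.02809442, -0.06353977],
       [ 0.06371465,  0.00537329, -0.99795369]]), 't': array([-0.0509768 ,  0.61779599,  0.94483444])}
wrist {'fovy': 65.70646984690485, 'cx': 314.7543321536478, 'cy': 237.05101610670977, 'hand_eye': array([[ 9.99999523e-01, -9.12413232e-04, -3.49611439e-04,
        -8.86480750e-04],
       [ 9.09258830e-05, -2.69356215e-01,  9.63040612e-01,
        -1.17346939e-01],
       [-9.72861012e-04, -9.63040185e-01, -2.69356003e-01,
         6.89128437e-02],
       [ 0.00000000e+00,  0.00000000e+00,  0.00000000e+00,
         1.00000000e+00]])}
```

View pics/top0.png

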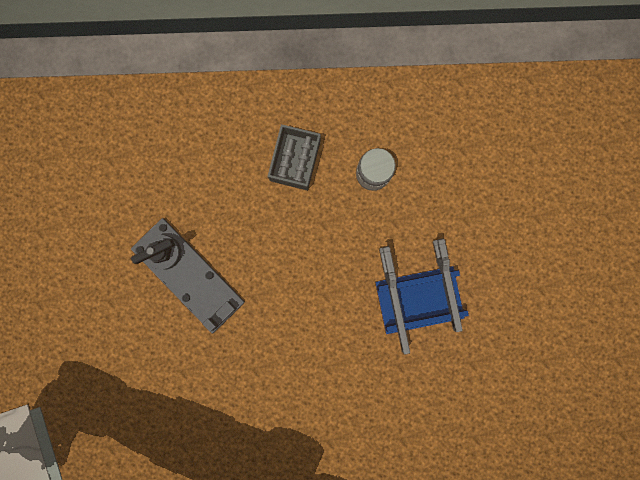

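View pics/scene0.png

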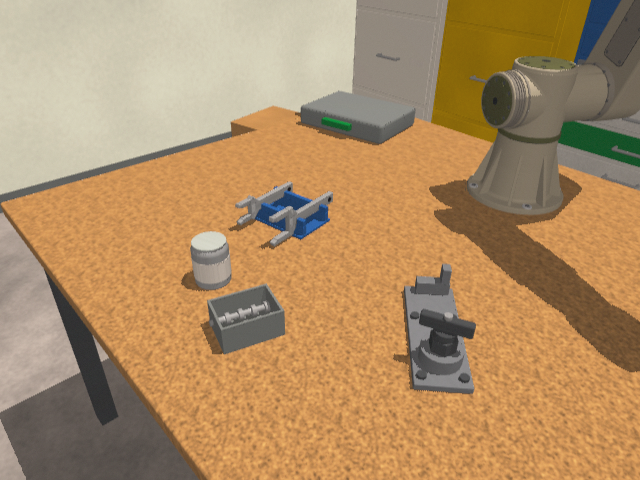

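```bash
cat > h.py <<'E'
import numpy as np, cv2
from scipy.spatial.transform import Rotation as Ro
from workcell import get_state, optics, bot
def Rt(s): w,x,y,z=s["ee_rot"]; return Ro.from_quat([x,y,z,w])
def ray(name,uv,s=None):
    c=optics.get_calibration(name); uv=np.atleast_2d(np.asarray(uv,float))
    f=240/np.tan(np.radians(c["fovy"])/2); d=(uv-[c["cx"],c["cy"]])
    if name!="wrist":
        d=np.c_[d/f,np.ones(len(d))]; return -c["R"].T@c["t"], d@c["R"]
    r=np.linalg.norm(d,axis=1,keepdims=True)+1e-9; th=r/f
    d=np.c_[d/r*np.sin(th),np.cos(th)]; H=c["hand_eye"]; R=Rt(s).as_matrix()
    return R@H[:3,3]+s["eef_pos"], d@(R@H[:3,:3]).T
def cast(name,uv,z,s=None):
    o,d=ray(name,uv,s); return o+d*((z-o[2])/d[:,2])[:,None]
def snap(name,fn):
    s=get_state(); im=optics.camera(name); cv2.imwrite(fn,im[...,::-1]); return s,im
def deltas(s,pos,R=None):
    "tool-axis shift (m) and twist (share of 180deg) from the present pose"
    T=Rt(s); l=T.inv().apply(np.asarray(pos)-s["eef_pos"])
    tw=(T.inv()*R).as_rotvec()/np.pi if R is not None else np.zeros(3)
    return l.round(4),tw.round(4)
E
python3 - <<'E'
from h import *
print([a for a in dir(bot) if a[0]!='_'], Rt(get_state()).as_matrix().round(3))
im=cv2.imread("pics/top0.png"); hsv=cv2.cvtColor(im,cv2.COLOR_BGR2HSV)
b=cv2.inRange(hsv,(105,120,40),(130,255,255))
c=max(cv2.findContours(b,0,2)[0],key=cv2.contourArea); p=cv2.boxPoints(cv2.minAreaRect(c))
print("rack px",p); q=cast("top",p,.02); print(q.round(3),np.linalg.norm(q-np.roll(q,1,0),axis=1).round(3))
g=cv2.inRange(hsv,(0,0,30),(180,60,255)); g[:,:100]=0;g[:200]=0;g[345:]=0;g[:,270:]=0
g=cv2.morphologyEx(g,cv2.MORPH_OPEN,np.ones((5,5)))
c=max(cv2.findContours(g,0,2)[0],key=cv2.contourArea); p=cv2.boxPoints(cv2.minAreaRect(c))
print("fix px",p); q=cast("top",p,.012); print(q.round(3),np.linalg.norm(q-np.roll(q,1,0),axis=1).round(3))
print("screw top", cast("top",[[151,250]],.095))
pts=[[386,247],[406,352],[440,238],[459,330]]
q=cast("top",pts,.045); print(q.round(3), np.linalg.norm(q[0]-q[1]),np.linalg.norm(q[2]-q[3]))
# manual fixture corners
q=cast("top",[[165,219],[134,247],[213,331],[243,300]],.012);print(q.round(3))
cv2.imwrite("pics/crop1.png",np.hstack([cv2.resize(im[205:345,115:255],(560,560),interpolation=2)[:, :400],cv2.resize(im[225:365,370:470],(400,560),interpolation=2)]))
E
```

```text
['Unreachable', 'tip_extent'] [[ 0.287 -0.001 -0.958]
 [ 0.958 -0.002  0.287]
 [-0.002 -1.     0.   ]]
rack px [[395.9231  282.61542]
 [441.11542 273.57697]
 [448.73077 311.65387]
 [403.53845 320.69232]]
[[ 0.528 -0.213  0.02 ]
 [ 0.543 -0.298  0.02 ]
 [ 0.472 -0.309  0.02 ]
 [ 0.458 -0.224  0.02 ]] [0.071 0.086 0.071 0.085]
fix px [[124.70351 253.4595 ]
 [162.17305 217.06052]
 [244.55272 301.86313]
 [207.08318 338.26212]]
[[0.597 0.295 0.012]
 [0.664 0.224 0.012]
 [0.5   0.07  0.012]
 [0.434 0.142 0.012]] [0.224 0.098 0.224 0.097]
screw top [[0.59804956 0.21793914 0.095     ]]
[[ 0.594 -0.194  0.045]
 [ 0.404 -0.223  0.045]
 [ 0.608 -0.292  0.045]
 [ 0.441 -0.319  0.045]] 0.19168479101288718 0.16874497705950453
[[0.66  0.218 0.012]
 [0.609 0.277 0.012]
 [0.447 0.13  0.012]
 [0.504 0.073 0.012]]
```

View pics/crop1.png

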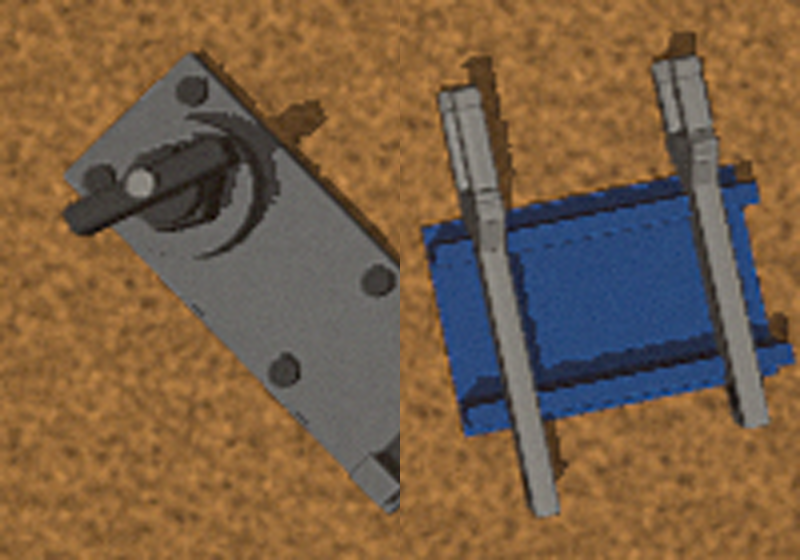

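```bash
cat >> h.py <<'E'
def down(yaw,tilt=0):
    "tool-down orientation with tool x at yaw (deg); tilt about tool z (deg)"
    y=np.radians(yaw); x=np.array([np.cos(y),np.sin(y),0]); d=np.array([0,0,-1.]); 
    return Ro.from_matrix(np.c_[x,d,np.cross(x,d)])*Ro.from_euler('z',tilt,degrees=True)
E
python3 - <<'E'
from h import *
s=get_state(); print(bot.tip_extent, bot.Unreachable)
print(deltas(s,[.44,.12,.22],down(99))); print(deltas(s,[.497,-.208,.15],down(99)))
E
```

```text
0.025 <class 'workcell.Unreachable'>
(array([-0.3334,  0.0359, -0.3872]), array([-0.0002, -0.1426, -0.0005]))
(array([-0.6312,  0.1064, -0.5359]), array([-0.0002, -0.1426, -0.0005]))
```

Request:
drive_tool(deltas=[{"claw":1,"linear":[-0.333,0.036,-0.387],"twist":[0,-0.1426,0]},{"claw":1,"linear":[-0.333,0.036,-0.387],"twist":[0,-0.1426,0]},{"claw":1,"linear":[-0.333,0.036,-0.387],"twist":[0,-0.1426,0]},{"claw":1,"linear":[-0.333,0.036,-0.387],"twist":[0,-0.1426,0]},{"claw":1,"linear":[-0.333,0.036,-0.387],"twist":[0,-0.1426,0]},{"claw":1,"linear":[-0.333,0.036,-0.387],"twist":[0,-0.1426,0]},{"claw":1,"linear":[-0.333,0.036,-0.387],"twist":[0,-0.1426,0]},{"claw":1,"linear":[-0.631,0.106,-0.536],"twist":[0,-0.1426,0]}], force=60)

```text
clock: 1.1
eef_pos: [0.4135, 0.128, 0.2147]
ee_rot: [-0.459, 0.46, 0.538, -0.537]
ft_force: [1.5, 0.9, 0.0]
opening: 0.0854
```

Run:
```python
from h import *
s=get_state(); print(s["clock"],s["eef_pos"],s["qpos"])
print(deltas(s,[.497,-.208,.15],down(99)))
```

```text
1.1 [0.41350295 0.12795568 0.21474142] [ 1.14162619e-01  5.62859588e-02 -3.74392784e-01  1.13795057e+00
  6.77580990e-05 -4.28758481e-02]
(array([-0.3449,  0.0648, -0.0298]), array([ 0.0007, -0.    , -0.    ]))
```

Request:
drive_tool(deltas=[{"claw":1,"linear":[-0.345,0.065,-0.03],"twist":[0,0,0]},{"claw":1,"linear":[-0.345,0.065,-0.03],"twist":[0,0,0]},{"claw":1,"linear":[-0.345,0.065,-0.03],"twist":[0,0,0]},{"claw":1,"linear":[-0.345,0.065,-0.03],"twist":[0,0,0]},{"claw":1,"linear":[-0.345,0.065,-0.03],"twist":[0,0,0]},{"claw":1,"linear":[-0.345,0.065,-0.03],"twist":[0,0,0]},{"claw":1,"linear":[-0.345,0.065,-0.03],"twist":[0,0,0]},{"claw":1,"linear":[-0.345,0.065,-0.03],"twist":[0,0,0]}])

```text
clock: 2.1
eef_pos: [0.4946, -0.2057, 0.1492]
ee_rot: [-0.46, 0.459, 0.538, -0.538]
ft_force: [-0.7, -0.7, 0.2]
opening: 0.0854
```

Run:
```python
from h import *
s,im=snap("wrist","pics/w1.png"); print(s["clock"],s["eef_pos"],s["qpos"])
```

```text
2.1 [ 0.49459453 -0.2056905   0.1491513 ] [-5.44208224e-01  2.95954128e-01 -2.47885633e-01  1.02881630e+00
  3.48339721e-04 -7.01115816e-01]
```

View pics/w1.png

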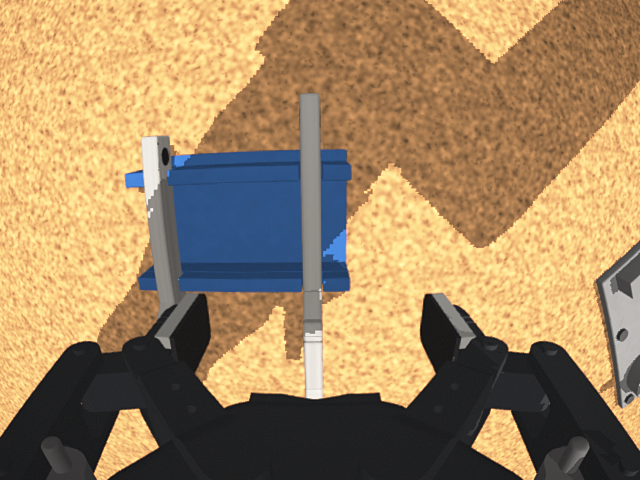

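Wrist view: larger spanner's handle end at (310,94), its top edge runs down to (313,290); rack plates at rows ~160 and ~275; fingers straddle it, smaller spanner at (155,140)–(165,300).

Run:
```python
from h import *
s=get_state()
q=cast("wrist",[[310,94],[312,260],[313,285]],.05,s); print(q.round(4)); d=q[1]-q[0]; print(np.degrees(np.arctan2(d[1],d[0])))
print(cast("wrist",[[347,163],[347,275]],.04,s).round(4))
u=d/np.linalg.norm(d); mid=q[0]+.085*u; print("mid",mid)
y=99
g=mid+.01*u
for z in (.045,.032): print(deltas(s,[g[0],g[1],z],down(99)))
```

```text
[[ 0.4026 -0.223   0.05  ]
 [ 0.501  -0.2064  0.05  ]
 [ 0.5175 -0.2032  0.05  ]]
9.579239708456834
[[ 0.4397 -0.1945  0.04  ]
 [ 0.5112 -0.1816  0.04  ]]
mid [ 0.48645304 -0.20887208  0.05      ]
(array([-0.0023,  0.1045, -0.0013]), array([-0.0002,  0.0003,  0.0004]))
(array([-0.0023,  0.1175, -0.0013]), array([-0.0002,  0.0003,  0.0004]))
```

Request:
drive_tool(deltas=[{"claw":1,"linear":[-0.002,0.05,-0.001],"twist":[0,0,0]},{"claw":1,"linear":[-0.002,0.098,-0.001],"twist":[0,0.002,0]},{"claw":1,"linear":[-0.002,0.098,-0.001],"twist":[0,0.002,0]},{"claw":-1,"linear":[-0.002,0.098,-0.001],"twist":[0,0.002,0]},{"claw":-1,"linear":[-0.002,0.098,-0.001],"twist":[0,0.002,0]},{"claw":-1,"linear":[-0.002,0.098,-0.001],"twist":[0,0.002,0]},{"claw":-1,"linear":[-0.002,0.098,-0.001],"twist":[0,0.002,0]},{"claw":-1,"linear":[-0.002,0.098,-0.001],"twist":[0,0.002,0]}], force=60)

```text
clock: 3.15
eef_pos: [0.4971, -0.2081, 0.0528]
ee_rot: [-0.46, 0.461, 0.537, -0.536]
ft_force: [-0.7, 2.5, 5.9]
opening: 0.0108
```

Request:
drive_tool(deltas=[{"claw":-1,"linear":[0,-0.03,0],"twist":[0,0,0]},{"claw":-1,"linear":[0,-0.08,0],"twist":[0,0,0]},{"claw":-1,"linear":[0,-0.11,0],"twist":[0,0,0]},{"claw":-1,"linear":[0,-0.11,0],"twist":[0,0,0]}])

```text
clock: 3.65
eef_pos: [0.4977, -0.2088, 0.1635]
ee_rot: [-0.459, 0.462, 0.536, -0.536]
ft_force: [0.8, -0.1, -4.9]
opening: 0.0107
```

Run:
```python
from h import *
s=get_state(); print(s["clock"],s["eef_pos"],s["ft_force"],s["opening"])
for z,t in((.16,45),(.07,45)): print(deltas(s,[.47,-.06,z],down(132.6,t)))
```

```text
3.65 [ 0.49770719 -0.20884034  0.16347431] [ 0.83539708 -0.06225061 -4.8990804 ] 0.010698895312530054
(array([0.1513, 0.0031, 0.005 ]), array([-0.0733, -0.179 ,  0.2414]))
(array([0.1516, 0.0931, 0.0053]), array([-0.0733, -0.179 ,  0.2414]))
```

Request:
drive_tool(deltas=[{"claw":-1,"linear":[0.151,0.003,0.005],"twist":[-0.073,-0.179,0.241]},{"claw":-1,"linear":[0.151,0.003,0.005],"twist":[-0.073,-0.179,0.241]},{"claw":-1,"linear":[0.151,0.003,0.005],"twist":[-0.073,-0.179,0.241]},{"claw":-1,"linear":[0.151,0.003,0.005],"twist":[-0.073,-0.179,0.241]},{"claw":-1,"linear":[0.151,0.003,0.005],"twist":[-0.073,-0.179,0.241]},{"claw":-1,"linear":[0.151,0.003,0.005],"twist":[-0.073,-0.179,0.241]},{"claw":-1,"linear":[0.151,0.003,0.005],"twist":[-0.073,-0.179,0.241]}])

```text
clock: 4.53
eef_pos: [0.4657, -0.0589, 0.1551]
ee_rot: [0.018, -0.506, -0.491, 0.709]
ft_force: [0.2, 0.2, -4.0]
opening: 0.011
```

Run:
```python
from h import *
s=get_state(); print(s["clock"],s["eef_pos"],s["ft_force"],s["opening"],s["qpos"]); print(Rt(s).as_matrix().round(3))
for z in(.07,.04): print(deltas(s,[.47,-.06,z],down(132.6,45)))
```

```text
4.525 [ 0.46568048 -0.05890967  0.15508169] [ 0.24648933  0.1898323  -4.01521987] 0.010974574716895153 [ 0.01017294 -0.08360706 -0.96425319  0.11273753 -0.54914927 -0.90366976]
[[-0.487  0.471 -0.735]
 [ 0.523 -0.517 -0.678]
 [-0.699 -0.715  0.006]]
(array([ 0.0568,  0.0634, -0.0029]), array([-0.0011,  0.0015,  0.0034]))
(array([ 0.0778,  0.0848, -0.0031]), array([-0.0011,  0.0015,  0.0034]))
```

Run:
```python
from h import *
s=get_state()
for z in(.08,.043): print(deltas(s,[.53,-.065,z],down(132.6,45)))
```

```text
(array([ 0.018 ,  0.0871, -0.0436]), array([-0.0011,  0.0015,  0.0034]))
(array([ 0.0439,  0.1135, -0.0438]), array([-0.0011,  0.0015,  0.0034]))
```

Request:
drive_tool(deltas=[{"claw":-1,"linear":[0.018,0.087,-0.044],"twist":[0,0,0]},{"claw":-1,"linear":[0.018,0.087,-0.044],"twist":[0,0,0]},{"claw":-1,"linear":[0.03,0.1,-0.044],"twist":[0,0,0]},{"claw":-1,"linear":[0.044,0.113,-0.044],"twist":[0,0,0]},{"claw":-1,"linear":[0.044,0.113,-0.044],"twist":[0,0,0]}])

```text
clock: 5.15
eef_pos: [0.5322, -0.0657, 0.0445]
ee_rot: [0.019, -0.507, -0.49, 0.709]
ft_force: [-0.7, -0.4, -5.1]
opening: 0.0111
```

Run:
```python
from h import *
s=get_state(); print(s["qpos"].round(3),s["ft_force"],Rt(s).as_matrix().round(3))
s,im=snap("scene","pics/s1.png"); cv2.imwrite("pics/s1c.png",cv2.resize(im[150:400,220:520,::-1],(720,600)))
```

```text
[-0.008  0.285 -0.974 -0.274 -0.541 -0.919] [-0.68378685 -0.359051   -5.12399871] [[-0.486  0.47  -0.737]
 [ 0.524 -0.518 -0.676]
 [-0.7   -0.714  0.005]]
```

View pics/s1c.png

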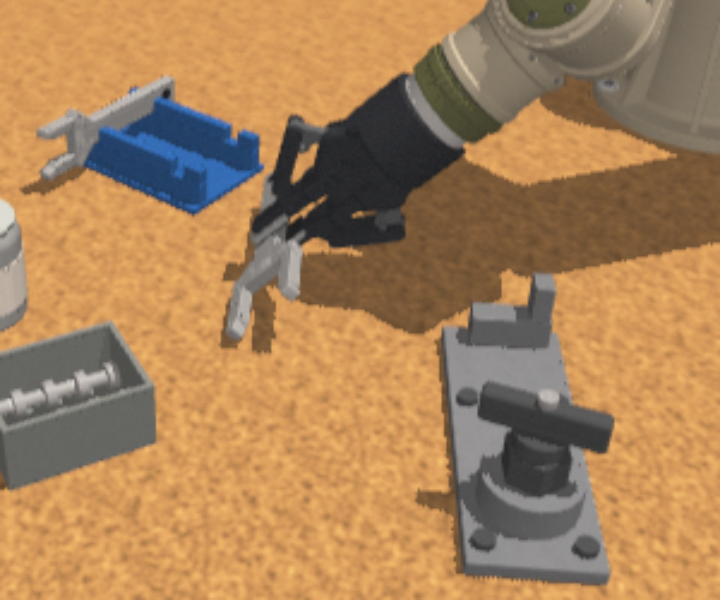

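Request:
drive_tool(deltas=[{"claw":-1,"linear":[0.0035,0.0035,0],"twist":[0,0,0]},{"claw":-0.4,"linear":[0.0035,0.0035,0],"twist":[0,0,0]},{"claw":-0.4,"linear":[0.0035,0.0035,0],"twist":[0,0,0]},{"claw":-0.4,"linear":[0.0035,0.0035,0],"twist":[0,0,0]},{"claw":-0.4,"linear":[0.0035,-0.05,0],"twist":[0,0,0]},{"claw":-0.4,"linear":[0.0035,-0.1,0],"twist":[0,0,0]},{"claw":-0.4,"linear":[-0.05,-0.15,0],"twist":[0,0,0]},{"claw":1,"linear":[-0.08,-0.15,0],"twist":[0,0,0]}])

```text
clock: 6.2
eef_pos: [0.5029, -0.0283, 0.2156]
ee_rot: [0.014, -0.511, -0.491, 0.705]
ft_force: [1.0, 0.2, 0.7]
opening: 0.0426
```

Run:
```python
from h import *
s=get_state(); print(s["qpos"].round(3),s["ft_force"],s["eef_pos"])
s,im=snap("top","pics/t1.png"); cv2.imwrite("pics/t1c.png",cv2.resize(im[200:350,200:400,::-1],(800,600)))
print(deltas(s,[.53,-.065,.18],down(132.6)))
```

```text
[ 0.091 -0.086 -0.781  0.326 -0.593 -0.825] [1.0018078  0.16663938 0.7291416 ] [ 0.50285575 -0.02826384  0.21563946]
(array([-0.0069,  0.0573,  0.0052]), array([ 0.0016,  0.0003, -0.25  ]))
```

View pics/t1c.png

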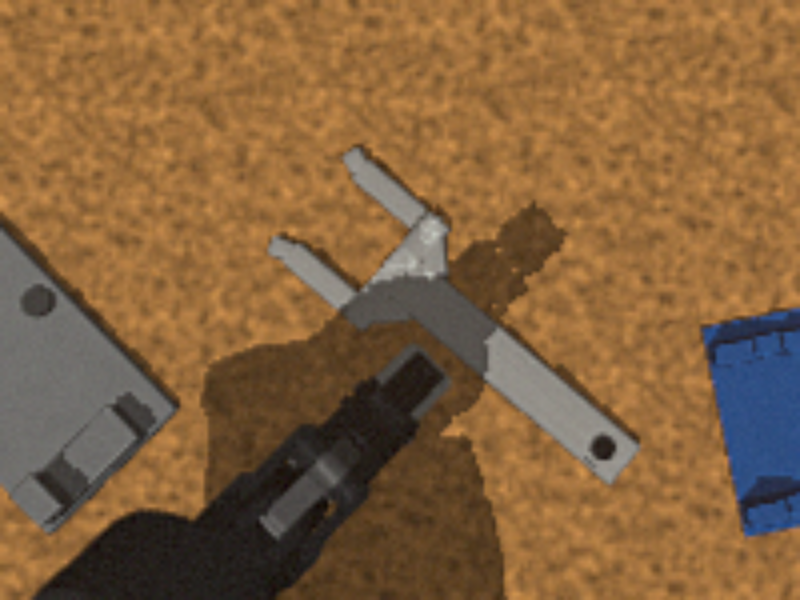

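Run:
```python
from h import *
s=get_state()
q=cast("top",np.array([[355,150],[275,243],[640,443],[613,485]])/4+200,.012); print(q.round(4))
t=(q[0]+q[1])/2; e=(q[2]+q[3])/2; d=t-e; print(np.linalg.norm(d), yaw:=np.degrees(np.arctan2(d[1],d[0])))
u=d/np.linalg.norm(d); g=(e+.1*u+t-.095*u)/2; print("g",g, yaw)
for z in(.12,.06): print(deltas(s,[g[0],g[1],z],down(yaw+90)))
```

```text
[[ 0.6184 -0.0154  0.012 ]
 [ 0.5756  0.0233  0.012 ]
 [ 0.4776 -0.1452  0.012 ]
 [ 0.4585 -0.132   0.012 ]]
0.19224680509745043 47.85188978723022
g [ 0.53420751 -0.06547224  0.012     ] 47.85188978723022
(array([0.0403, 0.1024, 0.0051]), array([-0.0085, -0.029 , -0.2521]))
(array([0.0831, 0.1446, 0.0057]), array([-0.0085, -0.029 , -0.2521]))
```

Request:
drive_tool(deltas=[{"claw":1,"linear":[0.04,0.102,0.005],"twist":[-0.0085,-0.029,-0.252]},{"claw":1,"linear":[0.04,0.102,0.005],"twist":[-0.0085,-0.029,-0.252]},{"claw":1,"linear":[0.04,0.102,0.005],"twist":[-0.0085,-0.029,-0.252]},{"claw":1,"linear":[0.04,0.102,0.005],"twist":[-0.0085,-0.029,-0.252]},{"claw":1,"linear":[0.04,0.102,0.005],"twist":[-0.0085,-0.029,-0.252]},{"claw":1,"linear":[0.04,0.102,0.005],"twist":[-0.0085,-0.029,-0.252]},{"claw":1,"linear":[0.04,0.102,0.005],"twist":[-0.0085,-0.029,-0.252]}])

```text
clock: 7.12
eef_pos: [0.5264, -0.0646, 0.1095]
ee_rot: [0.259, -0.249, -0.658, 0.662]
ft_force: [0.0, -0.3, 0.2]
opening: 0.0852
```

Run:
```python
from h import *
s,im=snap("wrist","pics/w2.png"); print(s["clock"],s["eef_pos"],Rt(s).as_matrix().round(3),s["qpos"].round(3))
```

```text
7.125 [ 0.52640977 -0.06458645  0.10953198] [[-0.742 -0.016 -0.671]
 [ 0.671 -0.    -0.742]
 [ 0.011 -1.     0.011]] [-0.271  0.331 -0.305  0.95  -0.005 -1.107]
```

View pics/w2.png

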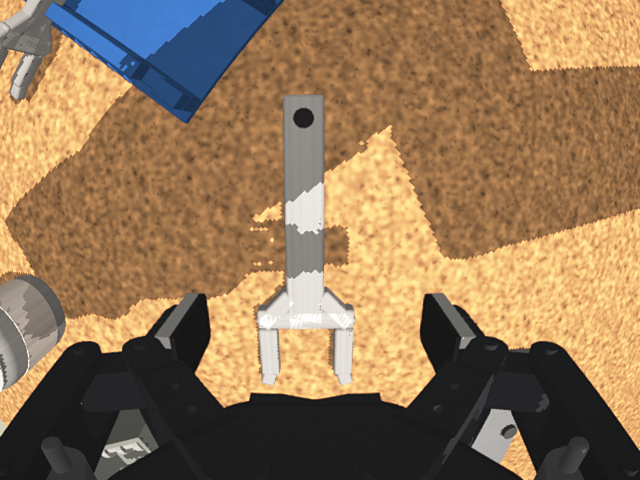

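Wrist view: spanner flat, handle end at rows 95 (cols 284–323), jaw tips at (269,382) and (344,382), between the open fingers.

Run:
```python
from h import *
s=get_state()
q=cast("wrist",[[269,383],[344,383],[284,95],[323,95],[285,200],[325,200]],.012,s); print(q.round(4))
t=(q[0]+q[1])/2; e=(q[2]+q[3])/2; d=t-e; print(np.linalg.norm(d), np.linalg.norm(q[2]-q[3]))
d=t-e; yaw=np.degrees(np.arctan2(d[1],d[0])); print(yaw)
u=d/np.linalg.norm(d); g=(e+.1*u+t-.095*u)/2; print("g",g)
for z in(.06,.028): print(deltas(s,[g[0],g[1],z],down(yaw+90)))
```

```text
[[ 0.6151 -0.0129  0.012 ]
 [ 0.5754  0.0232  0.012 ]
 [ 0.4749 -0.1451  0.012 ]
 [ 0.4585 -0.1301  0.012 ]
 [ 0.5161 -0.0995  0.012 ]
 [ 0.4987 -0.0837  0.012 ]]
0.19212381574076767 0.022278260758661676
47.98391170119683
g [ 0.53265082 -0.06436139  0.012     ]
(array([-0.0054,  0.0495, -0.0049]), array([-0.0034, -0.0005,  0.0037]))
(array([-0.0058,  0.0815, -0.0052]), array([-0.0034, -0.0005,  0.0037]))
```

Request:
drive_tool(deltas=[{"claw":0.2,"linear":[-0.0055,0.05,-0.005],"twist":[-0.0034,0,0.0037]},{"claw":0.2,"linear":[-0.0055,0.075,-0.005],"twist":[-0.0034,0,0.0037]},{"claw":-0.1,"linear":[-0.0055,0.082,-0.005],"twist":[-0.0034,0,0.0037]},{"claw":-1,"linear":[-0.0055,0.082,-0.005],"twist":[-0.0034,0,0.0037]},{"claw":-1,"linear":[-0.0055,0.082,-0.005],"twist":[-0.0034,0,0.0037]},{"claw":-1,"linear":[-0.0055,0.082,-0.005],"twist":[-0.0034,0,0.0037]},{"claw":-1,"linear":[-0.0055,0.082,-0.005],"twist":[-0.0034,0,0.0037]}], force=70)

```text
clock: 8.05
eef_pos: [0.533, -0.0647, 0.028]
ee_rot: [-0.254, 0.254, 0.66, -0.66]
ft_force: [-0.3, -0.2, -1.5]
opening: 0.0214
```

Run:
```python
from h import *
s=get_state(); print(s["eef_pos"],Rt(s).as_matrix().round(3),s["ft_force"],s["ft_torque"],s["opening"])
```

```text
[ 0.5330004  -0.06470136  0.02800371] [[-0.741 -0.    -0.671]
 [ 0.671  0.001 -0.741]
 [ 0.001 -1.    -0.001]] [-0.32716958 -0.16081058 -1.45233359] [ 0.12780678  0.18817081 -0.02979673] 0.021355312565271296
```

Run:
```python
from h import *
im=cv2.imread("pics/t1.png"); hsv=cv2.cvtColor(im,cv2.COLOR_BGR2HSV)
g=cv2.inRange(hsv,(0,0,30),(180,70,255)); g[:,:100]=0;g[:200]=0;g[345:]=0;g[:,252:]=0
c=max(cv2.findContours(g,0,1)[0],key=cv2.contourArea)[:,0].astype(float)
P=cast("top",c+0.0,.012)[:,:2]
# edges from approx corners
A,B,C,D=[np.array(v) for v in([.660,.218],[.609,.277],[.447,.13],[.504,.073])]
def fit(a,b,lo=.1,hi=.9):
    u=(b-a)/np.linalg.norm(b-a); n=np.array([-u[1],u[0]]); r=(P-a)@u/np.linalg.norm(b-a); o=(P-a)@n
    m=(r>lo)&(r<hi)&(abs(o)<.007)
    for _ in range(3):
        l=cv2.fitLine(P[m].astype(np.float32),cv2.DIST_HUBER,0,1e-4,1e-4).ravel(); v,p=l[:2],l[2:]
        o=(P-p)@np.array([-v[1],v[0]]); m=(r>lo)&(r<hi)&(abs(o)<.002)
    if v@u<0: v=-v
    print(np.degrees(np.arctan2(v[1],v[0])).round(2),m.sum(),p.round(4)); return v,p
r=fit(D,A); l=fit(C,B,.1,.7); f=fit(B,A,.1,.9); k=fit(C,D,.1,.9)
x=(r[0]+l[0]); x/=np.linalg.norm(x); y=np.array([-x[1],x[0]])
w=(l[1]-r[1])@y; L=(f[1]-k[1])@x; print("width",w,"len",L)
mid=(l[1]@y+r[1]@y)/2
xa=(f[1]@x-.052+k[1]@x+.172)/2; ax=xa*x+mid*y; print("yaw",np.degrees(np.arctan2(x[1],x[0])),"axis",ax)
s=get_state(); print("screw via top",cast("top",[[150.3,250.5]],.097))
yaw=np.degrees(np.arctan2(x[1],x[0]))
for z in (.12,):
  t=ax-x*.14; print(t,deltas(s,[t[0],t[1],z],down(yaw+90)))
```

```text
43.16 67 [0.5807 0.1466]
43.21 50 [0.5139 0.1974]
-46.8 24 [0.6357 0.2531]
-46.88 28 [0.4709 0.1035]
width 0.08276437 len 0.22252539
yaw 43.1862 axis [0.59737235 0.21900237]
screw via top [[0.59712388 0.21849622 0.097     ]]
[0.49529368 0.12319036] (array([ 0.1541, -0.0919, -0.1141]), array([0.0002, 0.026 , 0.0002]))
```

Request:
drive_tool(deltas=[{"claw":-1,"linear":[0,-0.05,0],"twist":[0,0,0]},{"claw":-1,"linear":[0,-0.092,0],"twist":[0,0,0]},{"claw":-1,"linear":[0.154,-0.092,-0.114],"twist":[0,0.026,0]},{"claw":-1,"linear":[0.154,-0.092,-0.114],"twist":[0,0.026,0]},{"claw":-1,"linear":[0.154,-0.092,-0.114],"twist":[0,0.026,0]},{"claw":-1,"linear":[0.154,-0.092,-0.114],"twist":[0,0.026,0]},{"claw":-1,"linear":[0.154,-0.092,-0.114],"twist":[0,0.026,0]},{"claw":-1,"linear":[0.154,-0.092,-0.114],"twist":[0,0.026,0]}])

```text
clock: 9.05
eef_pos: [0.4955, 0.122, 0.1196]
ee_rot: [-0.282, 0.281, 0.649, -0.649]
ft_force: [0.3, -1.1, -4.5]
opening: 0.0215
```

Run:
```python
from h import *
s,im=snap("wrist","pics/w3.png"); print(s["clock"],s["eef_pos"],s["ft_force"],s["opening"],Rt(s).as_matrix().round(3),s["qpos"].round(3))
```

```text
9.05 [0.49547012 0.1220295  0.11961592] [ 0.27146811 -1.14729527 -4.54625927] 0.021541068033372798 [[-0.683 -0.001 -0.73 ]
 [ 0.73   0.    -0.683]
 [ 0.001 -1.     0.   ]] [ 0.084  0.275 -0.356  0.94   0.    -0.668]
```

View pics/w3.png

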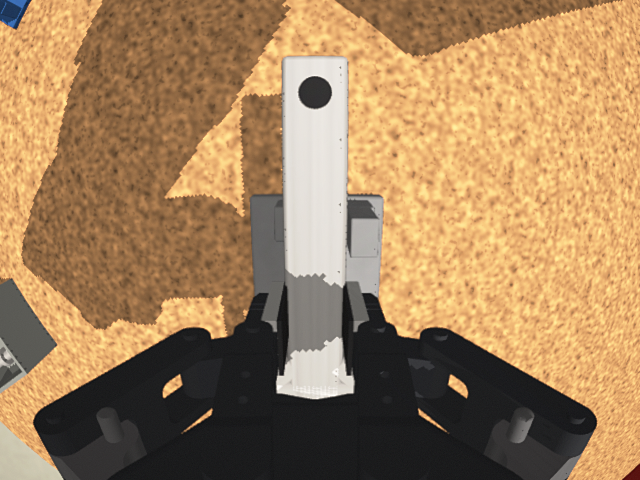

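Run:
```python
from h import *
s=get_state(); im=cv2.imread("pics/w3.png").astype(int)
sat=im.max(2)-im.min(2)
for r in (215,235,255): print(r,sat[r,240:262],sat[r,372:392])
q=cast("wrist",[[251.5,196],[382.5,196],[252.5,260],[382,260]],.012,s)
yaw=np.radians(43.19); x=np.array([np.cos(yaw),np.sin(yaw)]);y=np.array([-x[1],x[0]]); ax=np.array([.5974,.2190])
print("plate in fixture frame",[((p[:2]-ax)@x*1e3,(p[:2]-ax)@y*1e3) for p in q])
h=cast("wrist",[[283.5,58],[348,58],[285,250],[347,250]],s["eef_pos"][2]-.016,s)
print("handle",[((p[:2]-ax)@x*1e3,(p[:2]-ax)@y*1e3) for p in h])
st=cast("wrist",[[350,218],[350,256]],.065,s); print("stop",[((p[:2]-ax)@x*1e3,(p[:2]-ax)@y*1e3) for p in st])
d=s["eef_pos"][:2]-ax; print("tcp",d@x,d@y)
```

```text
215 [109 126 126 129  98  75  79  81  81  78  40   4   2   3   2   3   3   3
   3   4   3   3] [  0   1   1   2   5   4   4   5   4   2  14  88 128 123 120 118 119 120
 121 122]
235 [72 73 72 73 74 74 75 71 69 70 66 17  0  1  3  2  3  4  2  3  2  2] [  5   5   7   7   7   6   5   4   2  27 107 115 117 117 117 114 115 120
 121 122]
255 [80 82 81 76 73 71 70 69 68 68 70 72 10  0  2  2  1  2  3  2  3  2] [  5   8   7   5   5   6   5   2  29 100 126 123 125 122 121 120 121 120
 119 119]
plate in fixture frame [(np.float64(-173.7004135552258), np.float64(-39.88880600301873)), (np.float64(-173.46316572246033), np.float64(41.11803301322307)), (np.float64(-131.96865143907496), np.float64(-41.18718565903998)), (np.float64(-131.65046243891211), np.float64(42.60549212973202))]
handle [(np.float64(-238.58651107759246), np.float64(-11.702678532767605)), (np.float64(-238.53454718518756), np.float64(11.11169805364488)), (np.float64(-167.77573604045116), np.float64(-12.105402365283533)), (np.float64(-167.6923794618761), np.float64(11.285538408277421))]
stop [(np.float64(-171.37651348088258), np.float64(15.911756786415813)), (np.float64(-152.34375292365172), np.float64(16.336335649035675))]
tcp -0.14077483744544514 -0.0010968146101512843
```

```bash
cat >> h.py <<'E'
YAW=43.19; FX=np.array([np.cos(np.radians(YAW)),np.sin(np.radians(YAW)),0]); FY=np.array([-FX[1],FX[0],0]); AX=np.array([.5974,.2190,0])
def fix(x,y,z): return AX+x*FX+y*FY+[0,0,z]
def infix(p): d=np.asarray(p)-AX; return np.array([d@FX,d@FY,d[2]]).round(4)
def rep():
    s=get_state(); T=Rt(s).as_matrix()
    print("t",s["clock"],"fix",infix(s["eef_pos"]),"yaw",np.degrees(np.arctan2(T[1,0],T[0,0])).round(2),"F fix",np.array([s["ft_force"]@FX,s["ft_force"]@FY,s["ft_force"][2]]).round(1),"Tz",s["ft_torque"].round(2),"op",s["opening"].round(4)); return s
E
python3 - <<'E'
from h import *
s=rep()
for z in (.09,.0655): print(deltas(s,fix(-.128,0,z),down(YAW+90)))
E
```

```text
Traceback (most recent call last):
  File "h.py", line 31, in rep
    print("t",s["clock"],"fix",infix(s["eef_pos"]),"yaw",np.degrees(np.arctan2(T[1,0],T[0,0])).round(2),"F fix",np.array([s["ft_force"]@FX,s["ft_force"]@FY,s["ft_force"][2]]).round(1),"Tz",s["ft_torque"].round(2),"op",s["opening"].round(4)); return s
                                                                                                                                                                                                                          ^^^^^^^^^^^^^^^^^^
AttributeError: 'float' object has no attribute 'round'
```

```bash
sed -i 's/s\["opening"\].round(4)/round(s["opening"],4)/' h.py
python3 - <<'E'
from h import *
s=rep()
for z in (.09,.0655): print(deltas(s,fix(-.128,0,z),down(YAW+90)))
E
```

```text
t 9.1 fix [-0.1408 -0.0011  0.1196] yaw 133.06 F fix [ 0.3  0.4 -4. ] Tz [-0.02  0.04  0.05] op 0.0213
(array([ 0.0011,  0.0296, -0.0128]), array([-0.0001, -0.0007,  0.0003]))
(array([ 0.0011,  0.0541, -0.0128]), array([-0.0001, -0.0007,  0.0003]))
```

Request:
drive_tool(deltas=[{"claw":-1,"linear":[0.001,0,-0.013],"twist":[0,-0.0007,0]},{"claw":-1,"linear":[0.001,0,-0.013],"twist":[0,-0.0007,0]},{"claw":-1,"linear":[0.001,0.03,-0.013],"twist":[0,-0.0007,0]},{"claw":-1,"linear":[0.001,0.05,-0.013],"twist":[0,-0.0007,0]},{"claw":-1,"linear":[0.001,0.054,-0.013],"twist":[0,-0.0007,0]},{"claw":-1,"linear":[0.001,0.054,-0.013],"twist":[0,-0.0007,0]}])

```text
clock: 9.85
eef_pos: [0.504, 0.1327, 0.0658]
ee_rot: [-0.281, 0.28, 0.649, -0.649]
ft_force: [-0.6, 0.5, -5.7]
opening: 0.0217
```

Run:
```python
from h import *
s=rep(); s,im=snap("scene","pics/s2.png"); cv2.imwrite("pics/s2c.png",cv2.resize(im[240:400,370:570,::-1],(750,600)))
print(deltas(s,fix(-.073,0,.0655),down(YAW+90)))
```

```text
t 9.85 fix [-0.1272  0.001   0.0658] yaw 133.29 F fix [-0.1  0.8 -5.7] Tz [-0.03  0.01 -0.03] op 0.0217
(array([-0.0011,  0.0003, -0.0542]), array([-0.0001,  0.0006,  0.0004]))
```

View pics/s2c.png

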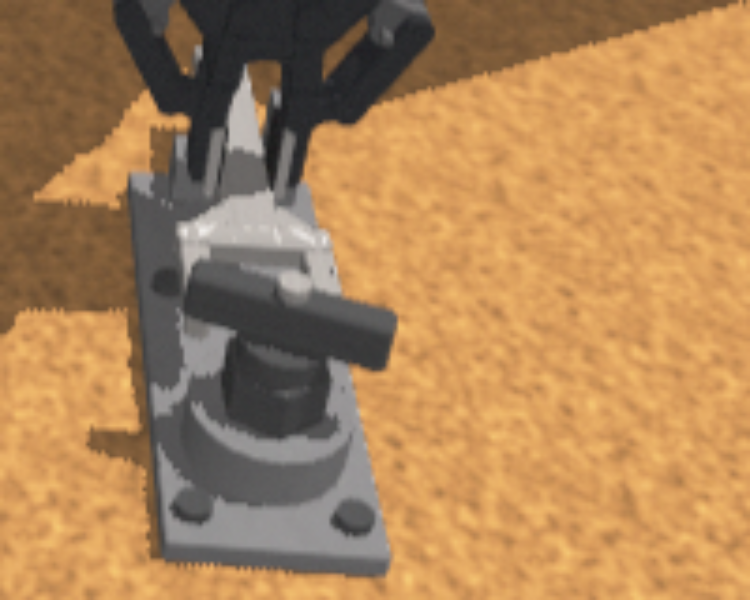

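The spanner sits level behind the nut, both prongs lined up either side of it. Sliding it on.

Request:
drive_tool(deltas=[{"claw":-1,"linear":[-0.0006,0,-0.015],"twist":[0,0.0004,0]},{"claw":-1,"linear":[-0.0006,0,-0.025],"twist":[0,0.0004,0]},{"claw":-1,"linear":[-0.0006,0,-0.035],"twist":[0,0.0004,0]},{"claw":-1,"linear":[-0.0006,0,-0.042],"twist":[0,0.0004,0]},{"claw":-1,"linear":[-0.0006,0,-0.042],"twist":[0,0.0004,0]}])

```text
clock: 10.52
eef_pos: [0.5356, 0.1616, 0.0656]
ee_rot: [-0.281, 0.28, 0.649, -0.649]
ft_force: [2.4, -0.6, -4.4]
opening: 0.0219
```

Run:
```python
from h import *
s=rep(); print(deltas(s,fix(-.071,0,.0655),down(YAW+90)))
```

```text
t 10.525 fix [-0.0844  0.0004  0.0656] yaw 133.26 F fix [ 1.3 -2.1 -4.4] Tz [-0.12 -0.23 -0.13] op 0.0219
(array([-0.0004,  0.0002, -0.0134]), array([0.0002, 0.0004, 0.0002]))
```

Request:
drive_tool(deltas=[{"claw":-1,"linear":[-0.0004,0,-0.005],"twist":[0,0.0004,0]},{"claw":-1,"linear":[-0.0004,0,-0.009],"twist":[0,0.0004,0]},{"claw":-1,"linear":[-0.0004,0,-0.012],"twist":[0,0.0004,0]},{"claw":-1,"linear":[-0.0004,0,-0.012],"twist":[0,0.0004,0]}])

```text
clock: 11.02
eef_pos: [0.5439, 0.1693, 0.0656]
ee_rot: [-0.281, 0.281, 0.649, -0.649]
ft_force: [0.1, 1.0, -4.2]
opening: 0.0214
```

Run:
```python
from h import *
s=rep()
```

```text
t 11.025 fix [-0.073   0.0004  0.0656] yaw 133.17 F fix [ 0.8  0.6 -4.2] Tz [-0.05 -0.03  0.01] op 0.0214
```

Request:
drive_tool(deltas=[{"claw":-1,"linear":[0,0,-0.002],"twist":[0,0,0]},{"claw":-1,"linear":[0,0,-0.004],"twist":[0,0,0]},{"claw":-1,"linear":[0,0,-0.004],"twist":[0,0,0]}])

```text
clock: 11.4
eef_pos: [0.5456, 0.171, 0.0653]
ee_rot: [0.282, -0.28, -0.648, 0.65]
ft_force: [-3.2, -3.5, -3.1]
opening: 0.0218
```

Run:
```python
from h import *
s=rep()
```

```text
t 11.4 fix [-0.0706  0.0005  0.0653] yaw 133.13 F fix [-4.8 -0.3 -3.1] Tz [-0.84  0.62 -0.07] op 0.0218
```

Request:
drive_tool(deltas=[{"claw":-1,"linear":[0,0,-0.002],"twist":[0,0,0]},{"claw":-1,"linear":[0,0,-0.003],"twist":[0,0,0]},{"claw":-1,"linear":[0,0,-0.003],"twist":[0,0,0]}])

```text
clock: 11.78
eef_pos: [0.5457, 0.1714, 0.0649]
ee_rot: [0.283, -0.28, -0.646, 0.651]
ft_force: [-7.9, -8.7, 0.3]
opening: 0.0215
```

Run:
```python
from h import *
s=rep()
```

```text
t 11.775 fix [-0.0702  0.0006  0.0649] yaw 133.07 F fix [-11.8  -0.9   0.3] Tz [-1.83  1.47 -0.14] op 0.0215
```

Request:
drive_tool(deltas=[{"claw":-1,"linear":[0,0,0.003],"twist":[0,0,0]},{"claw":-1,"linear":[0,0.0015,0.003],"twist":[0,0,0]},{"claw":-0.3,"linear":[0,0.0015,0.003],"twist":[0,0,0]},{"claw":-0.2,"linear":[0,0.0015,0.003],"twist":[0,0,0]},{"claw":0,"linear":[0,0.0015,0.003],"twist":[0,0,0]},{"claw":0,"linear":[0,-0.05,0.003],"twist":[0,0,0]},{"claw":0,"linear":[0,-0.1,0.003],"twist":[0,0,0]}])

```text
clock: 12.65
eef_pos: [0.5467, 0.1719, 0.1666]
ee_rot: [-0.282, 0.28, 0.649, -0.649]
ft_force: [1.9, 0.7, 0.3]
opening: 0.0427
```

Run:
```python
from h import *
s=rep(); s,im=snap("wrist","pics/w4.png"); s2,im2=snap("top","pics/t2.png")
cv2.imwrite("pics/m1.png",np.hstack([cv2.resize(im[:,120:520,::-1],(400,480)),cv2.resize(im2[210:340,125:250,::-1],(400,480))]))
```

```text
t 12.65 fix [-0.0692  0.0004  0.1666] yaw 133.17 F fix [ 1.8 -0.8  0.3] Tz [-0.   -0.06  0.01] op 0.0427
```

View pics/m1.png

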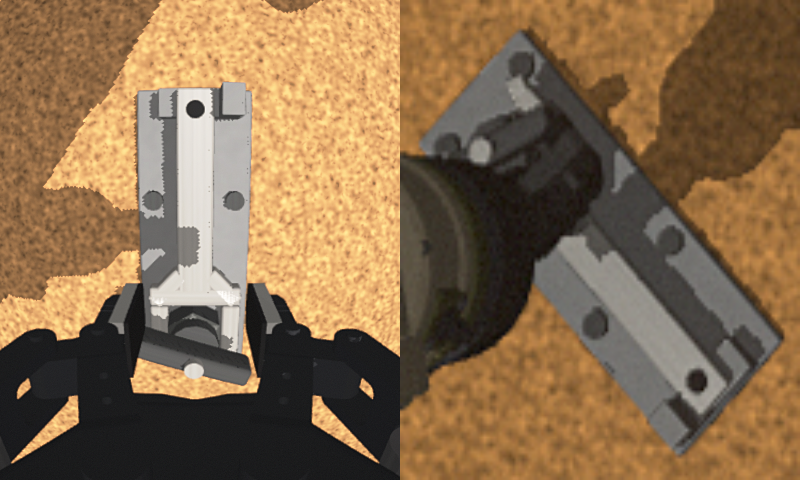

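Run:
```python
from h import *
s=get_state()
e=cast("wrist",[[298,89],[332,89]],.048,s); print("handle end",[infix(p) for p in e])
im=cv2.imread("pics/w4.png"); hsv=cv2.cvtColor(im,cv2.COLOR_BGR2HSV)
b=cast("wrist",[[264,343],[368,372],[314,370]],.092,s); print("bar",[infix(p) for p in b]); d=b[1]-b[0]; print(np.linalg.norm(d), np.degrees(np.arctan2(d[1],d[0]))-YAW)
b=cast("top",np.array([[80,218],[222,155]])/4+[115,205],.09); d=b[1]-b[0]; print([infix(p) for p in b],np.linalg.norm(d), np.degrees(np.arctan2(d[1],d[0]))-YAW)
crop=im[320:400,240:400]; cv2.imwrite("pics/bar.png",cv2.resize(crop,(800,400)))
```

```text
handle end [array([-0.1644, -0.0129,  0.048 ]), array([-0.1643,  0.0087,  0.048 ])]
bar [array([-0.0102, -0.0339,  0.092 ]), array([0.0127, 0.0325, 0.092 ]), array([ 0.0104, -0.0027,  0.092 ])]
0.0702820375873074 71.00635957799521
[array([0.0087, 0.0309, 0.09  ]), array([-0.015 , -0.0318,  0.09  ])] 0.06702388199395644 -110.71525071950757
```

View pics/bar.png

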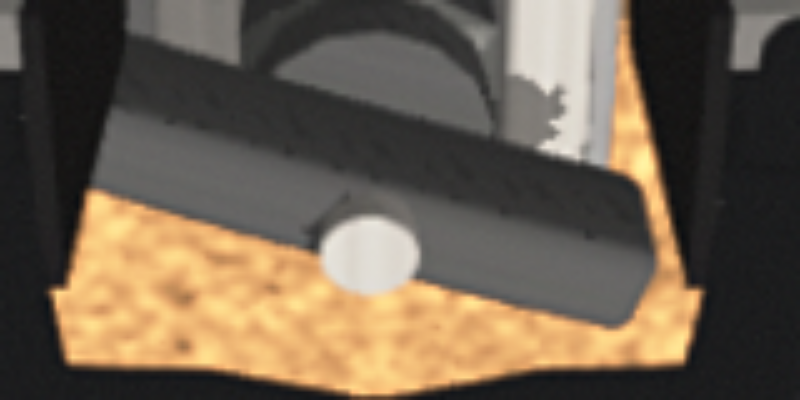

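Run:
```python
from h import *
s=rep(); s,im=snap("wrist","pics/w5.png"); hsv=cv2.cvtColor(im,cv2.COLOR_RGB2HSV)
col=im[40:140,300].astype(int); 
sat=(im.max(2).astype(int)-im.min(2)); 
print([40+i for i in range(100) if sat[40+i,304:312].mean()<25][:3], "screw", [ (c:=cv2.moments(cv2.inRange(hsv[350:400,290:340],(0,0,150),(180,40,255)),True)) and (290+c['m10']/c['m00'],350+c['m01']/c['m00'])])
r=[40+i for i in range(100) if sat[40+i,304:312].mean()<25][0]
print("end",infix(cast("wrist",[[308,r-.5]],.048,s)[0]),"screw",infix(cast("wrist",[[290+c['m10']/c['m00'],350+c['m01']/c['m00']]],.097,s)[0]))
print(deltas(s,fix(0,0,.16),down(YAW+90+70)))
```

```text
t 12.75 fix [-0.0657 -0.0019  0.1722] yaw 133.18 F fix [ 0.7  0.  -0. ] Tz [ 0.01 -0.02 -0.04] op 0.0428
[82, 83, 84] screw [(317.965367965368, 359.04761904761904)]
end [-0.1692 -0.0066  0.048 ] screw [-0.002  -0.0002  0.097 ]
(array([ 0.0019,  0.0128, -0.0656]), array([ 0.0017, -0.389 , -0.0033]))
```

Request:
drive_tool(deltas=[{"claw":0,"linear":[0.002,0.005,-0.03],"twist":[0,-0.389,0]},{"claw":0,"linear":[0.002,0.01,-0.0656],"twist":[0.0017,-0.389,-0.003]},{"claw":0,"linear":[0.002,0.0128,-0.0656],"twist":[0.0017,-0.389,-0.003]},{"claw":0,"linear":[0.002,0.0128,-0.0656],"twist":[0.0017,-0.389,-0.003]},{"claw":0,"linear":[0.002,0.0128,-0.0656],"twist":[0.0017,-0.389,-0.003]},{"claw":0,"linear":[0.002,0.0128,-0.0656],"twist":[0.0017,-0.389,-0.003]},{"claw":0,"linear":[0.002,0.0128,-0.0656],"twist":[0.0017,-0.389,-0.003]},{"claw":0,"linear":[0.002,0.0128,-0.0656],"twist":[0.0017,-0.389,-0.003]}])

```text
clock: 13.8
eef_pos: [0.5928, 0.2181, 0.1515]
ee_rot: [-0.137, 0.146, -0.693, 0.693]
ft_force: [-0.1, 0.2, -0.6]
opening: 0.0428
```

Run:
```python
from h import *
s=rep(); print(s["qpos"].round(2)); print(deltas(s,fix(0,0,.0975),down(YAW+90+70)))
```

```text
t 13.8 fix [-0.004   0.0025  0.1515] yaw -156.88 F fix [ 0.   0.2 -0.6] Tz [-0.03  0.04 -0.02] op 0.0428
[ 0.23  0.48  0.03  1.14  0.   -1.75]
(array([-0.0053,  0.0539,  0.0011]), array([ 0.0008, -0.0004,  0.0039]))
```

Request:
drive_tool(deltas=[{"claw":0,"linear":[-0.0053,0.02,0.001],"twist":[0,0,0.004]},{"claw":0,"linear":[-0.0053,0.03,0.001],"twist":[0,0,0.004]},{"claw":0,"linear":[-0.0053,0.03,0.001],"twist":[0,0,0.004]}])

```text
clock: 14.18
eef_pos: [0.5971, 0.2189, 0.1214]
ee_rot: [0.141, -0.142, 0.694, -0.692]
ft_force: [-0.0, 0.3, 0.6]
opening: 0.0427
```

Run:
```python
from h import *
s=rep(); print(deltas(s,fix(0,0,.0975),down(YAW+90+70)))
```

```text
t 14.175 fix [-3.000e-04  1.000e-04  1.214e-01] yaw -156.87 F fix [0.2 0.2 0.6] Tz [-0.    0.04 -0.03] op 0.0427
(array([-0.0003,  0.0239,  0.0001]), array([ 0.0008, -0.0003,  0.0004]))
```

Request:
drive_tool(deltas=[{"claw":0,"linear":[0,0.015,0],"twist":[0,0,0]},{"claw":0,"linear":[0,0.024,0],"twist":[0,0,0]},{"claw":0,"linear":[0,0.024,0],"twist":[0,0,0]},{"claw":-1,"linear":[0,0.024,0],"twist":[0,0,0]},{"claw":-1,"linear":[0,0.024,0],"twist":[0,0,0]},{"claw":-1,"linear":[0,0.024,0],"twist":[0,0,0]},{"claw":-1,"linear":[0,0.024,0],"twist":[0,0,0]}], force=100)

```text
clock: 15.05
eef_pos: [0.5976, 0.2189, 0.0996]
ee_rot: [0.142, -0.142, 0.693, -0.692]
ft_force: [-5.2, -1.0, 4.9]
opening: 0.011
```

Run:
```python
from h import *
s=rep()
```

```text
t 15.05 fix [ 0.0001 -0.0002  0.0996] yaw -156.83 F fix [-4.5  2.8  4.9] Tz [-0.35  0.91  0.04] op 0.011
```

Request:
drive_tool(deltas=[{"claw":-1,"linear":[0,-0.001,0],"twist":[0,0.02,0]},{"claw":-1,"linear":[0,-0.001,0],"twist":[0,0.06,0]},{"claw":-1,"linear":[0,-0.001,0],"twist":[0,0.1,0]},{"claw":-1,"linear":[0,-0.001,0],"twist":[0,0.14,0]},{"claw":-1,"linear":[0,-0.001,0],"twist":[0,0.18,0]},{"claw":-1,"linear":[0,-0.001,0],"twist":[0,0.22,0]},{"claw":-1,"linear":[0,-0.001,0],"twist":[0,0.26,0]},{"claw":-1,"linear":[0,-0.001,0],"twist":[0,0.3,0]}])

```text
clock: 16.05
eef_pos: [0.5978, 0.2188, 0.0996]
ee_rot: [-0.189, 0.189, 0.682, -0.681]
ft_force: [-2.4, -1.6, 0.4]
opening: 0.0118
```

Run:
```python
from h import *
s=rep(); s,im=snap("top","pics/t3.png")
```

```text
t 16.05 fix [ 0.0002 -0.0005  0.0996] yaw 148.97 F fix [-2.9  0.5  0.4] Tz [-0.44  0.3   0.4 ] op 0.0118
```

Request:
drive_tool(deltas=[{"claw":-1,"linear":[0,0,0],"twist":[0,0.03,0]},{"claw":-1,"linear":[0,0,0],"twist":[0,0.06,0]},{"claw":-1,"linear":[0,0,0],"twist":[0,0.08,0]},{"claw":-1,"linear":[0,0,0],"twist":[0,0.095,0]},{"claw":-1,"linear":[0,0,0],"twist":[0,0.105,0]},{"claw":-1,"linear":[0,0,0],"twist":[0,0.105,0]}])

```text
clock: 16.85
eef_pos: [0.5979, 0.2187, 0.0996]
ee_rot: [-0.297, 0.297, 0.642, -0.641]
ft_force: [-3.8, -3.9, 0.7]
opening: 0.0118
```

Run:
```python
from h import *
s=rep()
```

```text
t 16.85 fix [ 0.0002 -0.0005  0.0996] yaw 130.32 F fix [-5.4 -0.2  0.7] Tz [-0.84  0.46  0.17] op 0.0118
```

Request:
drive_tool(deltas=[{"claw":-1,"linear":[0,0,0],"twist":[0,0.015,0]},{"claw":-1,"linear":[0,0,0],"twist":[0,0.03,0]},{"claw":-1,"linear":[0,0,0],"twist":[0,0.03,0]}])

```text
clock: 17.23
eef_pos: [0.5979, 0.2188, 0.0996]
ee_rot: [-0.327, 0.327, 0.628, -0.626]
ft_force: [-2.5, -3.5, 0.8]
opening: 0.0114
```

Run:
```python
from h import *
s=rep()
```

```text
t 17.225 fix [ 0.0002 -0.0005  0.0996] yaw 124.93 F fix [-4.2 -0.9  0.8] Tz [-1.01  0.58  0.19] op 0.0114
```

Request:
drive_tool(deltas=[{"claw":-1,"linear":[0,0,0],"twist":[0,0.011,0]},{"claw":-1,"linear":[0,0,0],"twist":[0,0.022,0]},{"claw":-1,"linear":[0,0,0],"twist":[0,0.022,0]}])

```text
clock: 17.6
eef_pos: [0.5978, 0.2187, 0.0996]
ee_rot: [-0.348, 0.348, 0.616, -0.615]
ft_force: [-2.0, -4.5, 0.8]
opening: 0.0117
```

Run:
```python
from h import *
s=rep()
s,im=snap("wrist","pics/w6.png"); s2,im2=snap("top","pics/t4.png")
cv2.imwrite("pics/m2.png",np.hstack([im[:,120:520,::-1],cv2.resize(im2[210:340,125:250,::-1],(400,480))]))
```

```text
t 17.6 fix [ 0.0002 -0.0005  0.0996] yaw 121.01 F fix [-4.5 -1.9  0.8] Tz [-1.08  0.57  0.54] op 0.0117
```

View pics/m2.png

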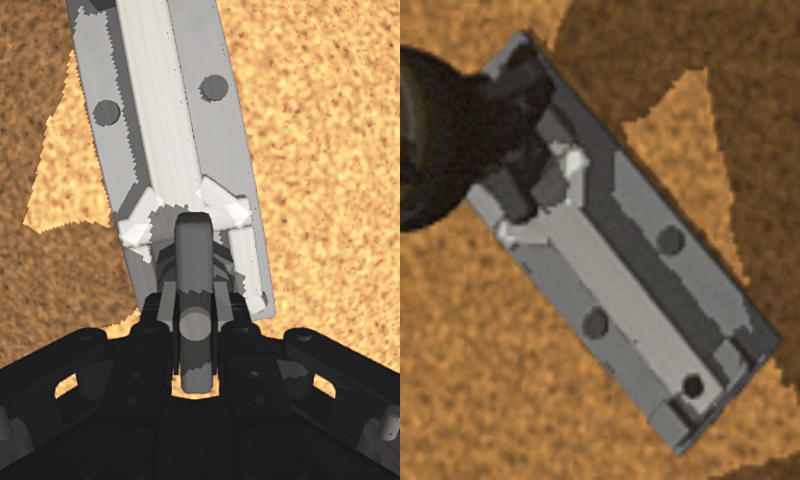

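The spanner is home on the nut, handle alongside the stop; the bar is near the handle line, but a few degrees past by eye. Measuring bar against handle numerically.

Run:
```python
from h import *
s=get_state(); im=cv2.imread("pics/w6.png").astype(int); sat=im.max(2)-im.min(2); v=im.max(2)
for r in (235,260,285,375): print(r,v[r,285:345:2])
for r in (20,60,100,140): print(r,v[r,220:345:3])
```

```text
235 [126 127 126 124 126  61  81  74 101 104 106 106 106 107 107 109 109 108
 108 109 107 104  99  87 144 191 188 106 101 104]
260 [ 59  60  62  60  45  47  75  85  96 104 107 107 107 105 106 108 109 107
 109 109 107 103  99  95  60  55  62  95 107 106]
285 [107 105 106 105 105  96  63  80  90 102 104 108 105 105 106 109 108 109
 108 109 108 105 100  95  58 119 117 116 117 117]
375 [ 25  35  31  33 211 194 210 241  52  67  94 104 107 106 106 107 107 106
 107 108 105 104 101  78 127 171 193  30  32  32]
20 [172 176 182  99 101 101  96 204 221 217 222 224 223 221 224 226 225 227
 224 221 224 224 222 207 172 181 180 179 181 178 177 178 174 174 175 174
 176 180 180 180 168 250]
60 [176 177 179 180 179 103 103 103 104 171 226 220 222 225 226 224 223 228
 224 227 227 225 223 225 226 221 184 184 182 183 182 182 182 181 180 182
 183 182 182 182 182 180]
100 [177 121 120 121 180 186 184 171 107 108 107 109 206 225 220 225 226 227
 225 225 227 226 227 229 225 226 229 222 216 174 187 187 186 187 188 133
 104 103  74 109 136 188]
140 [182 181 182 184 184 184 184 185 185 189 105 106 105 105 153 228 224 222
 225 229 228 225 228 227 228 229 230 226 228 209 227 210 190 187 186 186
 186 185 185 186 186 186]
```

Run:
```python
from h import *
s=get_state()
def ang(p,z):
    q=cast("wrist",p,z,s)[:,:2]; u=np.linalg.svd(q-q.mean(0))[2][0]; u=u*np.sign(u@FX[:2]); return (np.degrees(np.arctan2(u[1],u[0]))-YAW).round(2)
print("bar",ang([[316,235],[316,260],[316.5,285],[317.5,375]],.092))
print("bar R edge",ang([[331.5,235],[332,260],[332,285],[331,375]],.092))
print("handle L",ang([[240.5,20],[248,60],[255,100],[262,140]],.048),"R",ang([[290,20],[297.5,60],[305,100],[312.5,140]],.048))
im=cv2.imread("pics/w6.png").astype(int); sat=im.max(2)-im.min(2); pl=[];pr=[]
for r in range(10,200,10):
    c=np.where(sat[r]<25)[0]; c=c[(c>160)&(c<420)]; pl.append([c.min()-.5,r]); pr.append([c.max()+.5,r])
print([int(p[0]) for p in pl],[int(p[0]) for p in pr]); print("plate",ang(pl,.012),ang(pr,.012))
```

```text
bar -11.52
bar R edge -11.49
handle L -2.3 R -2.02
[187, 188, 190, 192, 194, 196, 198, 200, 202, 205, 206, 209, 211, 213, 216, 218, 221, 223, 226] [337, 340, 342, 344, 347, 349, 351, 354, 356, 358, 360, 362, 364, 366, 368, 370, 372, 373, 376]
plate -0.17 -0.19
```

Request:
drive_tool(deltas=[{"claw":-1,"linear":[0,0,0],"twist":[0,0.007,0]},{"claw":-1,"linear":[0,0,0],"twist":[0,0.014,0]},{"claw":-1,"linear":[0,0,0],"twist":[0,0.014,0]},{"claw":-1,"linear":[0,0,0],"twist":[0,0.014,0]}])

```text
clock: 18.2
eef_pos: [0.5978, 0.2187, 0.0996]
ee_rot: [-0.361, 0.361, 0.608, -0.607]
ft_force: [-3.0, -5.1, 1.6]
opening: 0.0115
```

```bash
cat > m.py <<'E'
from h import *
s=rep(); s,im=snap("wrist","pics/wm.png"); im=im.astype(int); v=im.max(2)
def ang(p,z):
    q=cast("wrist",p,z,s)[:,:2]; u=np.linalg.svd(q-q.mean(0))[2][0]; u=u*np.sign(u@FX[:2]); return (np.degrees(np.arctan2(u[1],u[0]))-YAW).round(2)
b=[];h=[];l=[]
for r in list(range(230,300,5))+[375]:
    e=[c for c in range(322,345) if v[r,c]<98]; 
    if e: b.append([e[0],r])
for r in range(10,150,5):
    w=np.where(v[r,180:400]>205)[0]+180
    if len(w)>20: h.append([np.median(w),r]); l.append(len(w))
print("bar edge",ang(b,.092),[x[0] for x in b]); print("handle",ang(h,.048),[int(x) for x in l])
E
python3 m.py
```

```text
t 18.2 fix [ 0.0001 -0.0005  0.0996] yaw 118.57 F fix [-5.6 -1.7  1.6] Tz [-1.16  0.56  0.91] op 0.0115
bar edge -13.42 [329, 328, 329, 329, 330, 329, 329, 330, 330, 330, 329, 330, 331, 322, 331]
handle -45.31 [119, 119, 117, 116, 110, 111, 109, 109, 109, 109, 110, 110, 111, 112, 109, 114, 110, 112, 112, 110, 111, 111, 113, 115, 109, 112, 109, 114]
```

Request:
drive_tool(deltas=[{"claw":0,"linear":[0,0,0],"twist":[0,0,0]},{"claw":0,"linear":[0,0,0],"twist":[0,0,0]},{"claw":0,"linear":[0,0,0],"twist":[0,0,0]},{"claw":0,"linear":[0,-0.03,0],"twist":[0,0,0]},{"claw":0,"linear":[0,-0.09,0],"twist":[0,0,0]},{"claw":0,"linear":[0,-0.12,0.08],"twist":[0,0,0]},{"claw":0,"linear":[0,-0.12,0.16],"twist":[0,0,0]},{"claw":0,"linear":[0,-0.12,0.16],"twist":[0,0,0]}])

```text
clock: 19.25
eef_pos: [0.4555, 0.1422, 0.2203]
ee_rot: [-0.362, 0.362, 0.609, -0.606]
ft_force: [0.0, 0.7, 0.5]
opening: 0.0427
```

Run:
```python
from h import *
s=rep(); _,im=snap("top","pics/t5.png"); s,w=snap("wrist","pics/w7.png")
im0=cv2.imread("pics/top0.png"); d=np.abs(im.astype(int)-im0[...,::-1]).sum(2)
print("tin/bin diff",d[115:200,260:405].mean(),"small",d[225:340,430:470].mean())
# bar dark pixels in the top view near the axis
v=im.max(2)[215:290,120:205]; print("bar px", (v<62).sum())
m=cv2.inRange(v,0,62); c=max(cv2.findContours(m,0,2)[0],key=cv2.contourArea); r=cv2.minAreaRect(c); print(r)
p=cv2.boxPoints(r)+[120,215]; q=cast("top",p,.092); print([infix(x) for x in q])
# spanner bright pixels
b=cv2.inRange(im.max(2),135,255); b[:, :130]=0;b[:215]=0;b[335:]=0;b[:,245:]=0; sat=im.max(2).astype(int)-im.min(2); b[sat>30]=0
c=max(cv2.findContours(b,0,2)[0],key=cv2.contourArea); q=cast("top",cv2.boxPoints(cv2.minAreaRect(c)),.048); print("spanner bright",[infix(x) for x in q])
```

```text
t 19.25 fix [-0.156   0.0411  0.2203] yaw 118.4 F fix [0.5 0.5 0.5] Tz [-0.03 -0.02 -0.02] op 0.0427
tin/bin diff 29.885436105476675 small 28.206739130434784
bar px 568
((40.120689392089844, 32.94827651977539), (42.805904388427734, 19.695966720581055), 66.80140686035156)
[array([ 0.0332, -0.0117,  0.092 ]), array([ 0.0208, -0.0433,  0.092 ]), array([-0.0492, -0.0169,  0.092 ]), array([-0.0367,  0.0146,  0.092 ])]
spanner bright [array([0.026 , 0.0329, 0.048 ]), array([ 0.0268, -0.0283,  0.048 ]), array([-0.131 , -0.0304,  0.048 ]), array([-0.1314,  0.0303,  0.048 ])]
```

Run:
```python
from h import *
s=rep(); print(deltas(s,fix(.09,0,.23),down(YAW+90)))
```

```text
t 19.35 fix [-0.1573  0.0418  0.2203] yaw 118.35 F fix [ 0.5 -1.   0.8] Tz [ 0.06 -0.07 -0.  ] op 0.0425
(array([ 0.0229, -0.0092, -0.2498]), array([ 0.0006, -0.0824,  0.0006]))
```

Request:
drive_tool(deltas=[{"claw":0,"linear":[0.023,-0.009,-0.25],"twist":[0,-0.0824,0]},{"claw":0,"linear":[0.023,-0.009,-0.25],"twist":[0,-0.0824,0]},{"claw":0,"linear":[0.023,-0.009,-0.25],"twist":[0,-0.0824,0]},{"claw":0,"linear":[0.023,-0.009,-0.25],"twist":[0,-0.0824,0]},{"claw":0,"linear":[0.023,-0.009,-0.25],"twist":[0,-0.0824,0]},{"claw":0,"linear":[0.023,-0.009,-0.25],"twist":[0,-0.0824,0]},{"claw":0,"linear":[0.023,-0.009,-0.25],"twist":[0,-0.0824,0]},{"claw":0,"linear":[0.023,-0.009,-0.25],"twist":[0,-0.0824,0]}])

```text
clock: 20.35
eef_pos: [0.6656, 0.2813, 0.2309]
ee_rot: [-0.28, 0.281, 0.65, -0.648]
ft_force: [0.5, 0.9, 0.8]
opening: 0.0426
```

Run:
```python
from h import *
s=rep(); s,im=snap("wrist","pics/w8.png")
c=optics.get_calibration("wrist"); H=c["hand_eye"]; f=240/np.tan(np.radians(c["fovy"])/2); R=Rt(s).as_matrix()
def proj(p):
    q=H[:3,:3].T@(R.T@(np.asarray(p)-s["eef_pos"])-H[:3,3]); r=np.linalg.norm(q[:2]); th=np.arctan2(r,q[2]); return (q[:2]/r*th*f+[c["cx"],c["cy"]]).round(0)
for n,p in dict(screw=fix(0,0,.097),barb=fix(-.038,0,.092),barf=fix(.038,0,.092),hend=fix(-.17,0,.048),hmid=fix(-.085,0,.048)).items(): print(n,proj(p))
v=im.max(2); u0,v0=proj(fix(0,0,.092)).astype(int)
for r in range(v0-70,v0+75,12): print(r,v[r,u0-50:u0+52:3])
```

```text
t 20.35 fix [ 0.0924 -0.0012  0.2309] yaw 133.2 F fix [0.9 0.3 0.8] Tz [ 0.02  0.   -0.01] op 0.0426
screw [316. 101.]
barb [316.  48.]
barf [316. 157.]
hend [316. -78.]
hmid [316.   6.]
31 [186  93 167 165 165 165 165 166 167  93  94  93  93 207 207 214 216 219
 218 221 217 220 185 167 168 167 168 167 167 167 167 166 144 193]
43 [248 129 167 167 166 167 167 169 165  92  94  97  94 223 207 217 218 220
 219 223 219 221 170 169 169 169 169 167 168 166 165 157 173 240]
55 [163  92 170 167 166 167 168 172 167 188 219 218 218 242 217 219 225  65
  94  98  98  99  97  77 228 186 170 171 168 169 170 170 140 234]
67 [242 117 170 173 169 219 251 248 252 251 248 122 130 129 129 131  62  94
  99  98  98 100  78 225 255 254 254 253 245 223 187 173 174 240]
79 [121 104  95  95  99 100 159 133  95  89  76  79  79  81  85  61  89  98
  98 100 100  86 160 167 173 176 179 220 223 197 164 172 157 232]
91 [135  84  95  90 201 216 222 217 228  81  63 101  57  55  50  98 228 235
 174  95  92  96 100  93  98 155 222 224 221 226 174 173 173 216]
103 [141 129  93  89 208 214 226 120 122  60  54  56  57  47 
[... 239 characters left out ...]
96  90 212 222 224 113  92  93  96  96  73  98  99 102 101  98
  89 177 176 176 174 177  96  85 212 223 229 211 172 171 177 238]
139 [233 118 167  94  95  95  94  95  95  96  92  73  96 100 101 101 100  74
 176 172 172 175 160 169 173 175 167 178 156 176 175 146 170 243]
151 [195 121 173  93  98  74  62  62 112 169 160  75  72  83  91  96  84 174
 169 169 169 170 173 172 174  83 101  99 100  95 110 176 220 229]
163 [228 113 166 166 166 163 160 158 158 160 161 159 160 160 160 160 160 162
 163 163 162 161 161 164 166 166 164 165 167 169 170 170 230 226]
175 [232 237 216 216 226 219 237 242 232 234 243 232 245 237 250 248 227 233
 251 249 245 243 231 241 248 224 234 243 240 225 239 245 237 244]
```

Run:
```python
from h import *
from workcell import job_done
_,im=snap("scene","pics/s9.png"); a=cv2.imread("pics/scene0.png"); b=cv2.imread("pics/s9.png")
for n,(y0,y1,x0,x1) in dict(tin=(225,295,180,240),bin=(280,355,200,290),small=(175,232,230,296)).items():
    t=a[y0:y1,x0:x1]; r=cv2.matchTemplate(b[y0-10:y1+10,x0-10:x1+10],t,cv2.TM_CCOEFF_NORMED); _,m,_,l=cv2.minMaxLoc(r); print(n,"shift px",l[0]-10,l[1]-10,"corr",round(m,3))
rep(); print(job_done())
```

```text
tin shift px 0 0 corr 0.997
bin shift px 0 0 corr 0.995
small shift px 0 0 corr 0.906
t 20.45 fix [ 0.0927 -0.0013  0.2307] yaw 133.21 F fix [-0.5  0.6 -0.4] Tz [ 0.03 -0.01 -0.  ] op 0.0424
the job is handed in; nothing more can be done
None
```

I put the larger spanner home on the lower nut, with its handle on the rest against the stop. I then turned the jam nut clockwise until its torque rose well above its drag, and handed the job in at about 20.5 s. The gripper was clear of everything.

**How it went:** I took the spanner from the rack, laid it flat on the bench and regripped it by its edges. I pushed it on until it met about 12 N of resistance, with the jaw centre within about 1–2 mm of the screw axis. I gripped the jam nut's bar and turned it about 82°.

**Last checks:**
- **Tightness:** torque held steady at 0.54 and then 0.91 N m, against 0.35 N m of drag. I take that as the hard stop, but I did not measure the jam angle itself.
- **Nut setting:** the bar ended about 12° past the fixture's x axis. If the jam nut is at its stop, the lower nut has turned about 0.21 rad, inside the 0.35 limit. That is more than the roughly 0.13 rad I expected from the play in the jaw and stop, and I did not see the nut's flats directly.
- **Spanner:** while I was turning, the handle stood at about -2° on the stop. After release, the jaw tips were still where they should be.
- **Other objects:** the tin and bin had not moved in the images. The smaller spanner also showed no shift, with a slightly weaker image match (0.91), possibly because the larger one had left the rack beside it.

One check disagreed: a wrist-camera estimate put the handle end 3–6 mm too far forward. I took that reading while the arm was still settling, so I went by the contact force and the top view.

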